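# Set the bag sealer's dial and make a test press

### The arm

A 7-joint arm with a two-finger parallel gripper is mounted at the origin on the work surface. World frame = base frame: x ahead of the robot, y to its left, z up, the work surface at z = 0. Lengths are in mm, angles in rad, forces in N, time in s.
With the tool pointing down it reaches from about 425 to 875 mm from the base axis. Payload 8.4 kg.
Tool frame: the origin (TCP) lies on the centre line of the jaws, within the pads' length; the fingertips stand 19 mm ahead of it and the grasp point (between the pads) is the TCP (r.nose_length is the z of the fingertips in the tool frame, in mm); z points along the fingers, y is the direction in which the jaws open and shut (so a half turn about z gives the same grasp; the last joint's range is limited). The gripper opens to 87 mm and grips with 3 to 60 N. Pads are 19 mm wide; open, the fingers measure 117 mm over their backs; the gripper's body (75 mm by 190 mm) begins 51 mm behind the grasp point.
Start: joints at [-0.099, 0.333, 0.04, 1.465, -0.013, 1.343, -0.059], TCP at [649.973, -0.013, 241.546] pointing down, gripper open.
Joint ranges: [-2.58, 2.58], [-0.38, 2.09], [-1.3, 1.39], [0.25, 2.4], [-1.5, 4.64], [0.08, 2.09], [-2.65, 2.65]. Speed limits (rad/s): [2.22, 2.22, 2.79, 2.79, 3.14, 3.14, 3.14].

### API

Orientations are given as a rotation vector (axis times angle).
In Python, from plant import r gives the robot as it stands. The module is installed in compiled form; this text tells all that it offers.
- The arm moves only by the shell command python3 -m pendant 'ROWS' [OPENING] [FORCE]. ROWS is JSON, a list that holds one entry, the list of rows, each a list of 4 numbers: the shift along the world's x, y, z in mm, then the turn about the world's z in rad. In form: [[[tx, ty, tz, yaw], ...]]. A call has 1 to 5 rows; each row is the pose to reach, as a shift and turn from the pose commanded when the call began; what a row does not reach only later rows make up. A row lasts 1/10 s, in which the tool goes at most 50 mm and 8.59 degrees, less where a joint would pass 70% of its speed; a pose out of reach is approached as far as the arm can. A call with a gripper value outside its range is refused whole. OPENING is the finger opening in mm, from 0 to 87, set as the call begins (- or left out, the last holds). The fingers move at their own pace and stop on an object; FORCE is the grip in N (left out, the last holds). Time passes only in rows, so rows that repeat a pose let the fingers close. It gives the time, the measured TCP pose, the force and the opening at its end, in the units of the state.
- r.observe(): the state, without advancing time (a new reading comes with each control period).
- r.read_camera(name): name is "scene" or "side" or "wrist"; returns the picture (420x560x3 uint8, blue, green, red); there is no depth.
- r.camera_params(name): a dict with "fx", "fy", "cx", "cy" (pixels), "R" (3x3) and "t" (3): a world point X has camera coordinates R X + t. Camera axes: x right, y down, z forward; pixel columns grow to the right and rows downward; lengths in mm; the calibration is good to about 2 mm. The wrist camera is an equidistant fisheye: a pixel r from the principal point sees the ray r / f radians off the axis. A picture is of the moment at which its call begins: read the wrist's pose just before it. camera_params takes no time and is no camera call; for the wrist camera it gives the pose at the moment of the call.
- r.finish_job(): hands the job in, once; it reports no verdict.
Trained networks look in the newest picture that a camera, given by its name, has taken for a name from the list of things; names that differ only in an ending like _2 or _b are one class to them, and where a whole thing is asked for, a point or a joint stands for the part that bears it (a point fixed in the world has none). Each returns a list of dicts, best first, with "score" (0 to 1); they miss things now and then, are a little off and sometimes report something else, mostly with a low value. They report only what shows in the picture. A call takes as long as a camera call.
- r.spot_in(camera, query): "box" ([left, top, right, bottom] in pixels, round what is visible of it).
- r.landmark_of(camera, query): "position" ([column, row] in pixels: a listed point, or the origin of a listed thing).
The state is a dict: "time": time; "joint_pos": joint angles; "qvel": joint speeds; "tau": joint torques, N m; "ee_pos": TCP position; "eef_rot": TCP orientation; "contact_force": force on the tool from outside, world axes, zero at the start; "torque": the same for the moment, N m; "width": finger opening in mm.
Only numpy, scipy, OpenCV 4.12 (cv2) and the standard library are available. Lean on these libraries where they do the work, as an engineer would, in place of code of your own. Each camera call takes 0.05 s, during which the arm holds its last target. There are 200 camera calls.

### The job

Get the shop's bag sealer ready for use: turn its dial until the lever points at the red stud and sits in that click position. Only then press the blue sealing arm all the way down, hold it down for at least one full second, and let it spring back up. Leave the dial on red and the goods around the sealer standing where they are.

Things in the scene. Friction and masses are not known exactly. Their poses are not given: they have to be found in the camera images.
- sealer: Tabletop bag sealer, grey housing 240 (x) x 360 (y) x 60 mm tall, fixed to the counter but placed and turned anew each time. Origin: centre of its underside; x points away from the robot, y to its left, z up. The flat deck on top is at z = 60 mm. The dial is on the half far from the robot, the blue sealing arm on the near half.
- dial_hub (a point): Point on the dial's upright axis at deck height; sealer frame (45, 60, 60) mm. A white plate, 142 mm across and 2 mm thick, surrounds it.
- dial (a joint): Angle of the black dial, rad, counter-clockwise seen from above; 0 when the lever points along the sealer's +x. It has 8 click positions 28 degrees apart, at +-14, +-42, +-70 and +-98 degrees, and stops at +-103; let go between clicks, it snaps to the nearer one. About 0.2 N m turns it (5 N at the lever's end). It starts on one of the two middle clicks, which have no stud.
- lever_end (a point): On the dial's lever, 40 mm out from the axis, at the lever's top face (38 mm above the deck). The lever is an upright black bar, 14 mm wide, reaching from the 36 mm thick hub out to 50 mm from the axis, its underside 8 mm above the deck, with a white line on top near its end.
- pointer (a point): Point where the lever points: 60 mm out from the axis, 10 mm beyond the lever's end, near the deck. It lies on the stud that the dial is set to.
- red_stud: Flat red stud, 18 mm across, 3 mm high, marking the wanted click position; 60 mm from the dial's axis. The other five outer click positions have grey studs (13 mm); which place is red changes. Origin: centre of its underside, 2 mm above the deck.
- press_arm (a joint): Tilt of the blue sealing arm, rad: 0 when raised (its spring holds it there), 0.33 when pressed fully down on the jaw. Arm 325 mm long, 28 mm wide, 24 mm thick, along the sealer's y, hinged at its left (+y) end at sealer frame (-80, 150, 78) mm. Fully down takes about 10 N at the pad.
- press_pad (a point): Centre of the top of the black round pad (50 mm across, 16 mm thick) at the arm's free, right-hand end; it moves with the arm and is about 200 mm above the counter when raised.
- pad_down (a point): Where the pad's top centre is when the arm is fully down: sealer frame (-80, -145, 106) mm. Fixed to the housing.
- tin: Small round tin 52 mm across, 50 mm tall, green band, standing on the sealer's deck; loose, to be left alone. Origin: centre of its underside.
- candy_jar: Translucent whitish jar with an orange cap, 110 mm across, 170 mm tall; loose, to be left alone. Origin: centre of its underside.
- can: Food can with a yellow band, 74 mm across, 110 mm tall; loose, to be left alone. Origin: centre of its underside.
- carton: Brown upright carton 90 x 60 x 120 mm tall; loose, to be left alone. Origin: centre of its underside.
- bowl: Steel bowl, 120 mm across the rim, 50 mm tall; loose, to be left alone. Origin: centre of its underside.
- snack_box: Flat yellow box 160 x 100 x 45 mm; loose, to be left alone. Origin: centre of its underside.
- brush: Hand brush 180 mm long, lying flat; loose, to be left alone. Origin: on its centre line.

How it is judged (in metres and radians):
On the way, in this order (a step that is already met when the one before it is completed fails the run):
1. the dial's lever points at the red stud and rests there (horizontal distance between pointer and red_stud below 0.007 m and velocity of joint dial between -0.1 and 0.1 rad/s), for 0.3 s.
2. with the dial on red, the sealing arm is held fully down for a second (horizontal distance between pointer and red_stud below 0.007 m and value of joint press_arm above 0.31 rad), for 0.9 s.
At the end, for the whole second after the job is handed in: The lever points at the red stud (pointer point within 7 mm of the stud's centre), the sealing arm has sprung back up (under 0.04 rad), and each of the goods is within 30 mm of where it stood (horizontal distance between pointer and red_stud below 0.007 m and value of joint press_arm below 0.04 rad and distance of each of tin, candy_jar, can, carton, bowl, snack_box, brush from where it was at the start of the episode below 0.03 m); the robot touches nothing.
It fails at once if the sealing arm is pressed down (past 0.15 rad) while the dial is not on the red stud (value of joint press_arm above 0.15 rad and horizontal distance between pointer and red_stud above 0.012 m).
It fails at once if one of the goods is shifted by more than 30 mm (not (distance of each of tin, candy_jar, can, carton, bowl, snack_box, brush from where it was at the start of the episode below 0.03 m)).
It also fails if it takes over 64 s, if anything falls off the work surface, if the arm or the gripper's body presses on something with over 40 N, if the wrist force passes 120 N, or if a joint passes its speed limit or range.

## Working session

There is one attempt and no reset: what is moved stays moved. The work goes in short steps, Python scripts to look and compute and a shell command to move; the robot and the scene stay as the last step left them, time stands still between calls to the robot, and variables do not carry over. Pictures are saved under pics/ and viewed, about 8 in all and at most 12, crops included, and the job is handed in when it is done.

```bash
mkdir -p pics; python3 - <<'E'
from plant import r
import cv2,numpy as np
a=[]
for c in ("scene","side"):
    cv2.imwrite(f"pics/{c}0.png",r.read_camera(c))
    for q in ["dial_hub","lever_end","pointer","red_stud","press_pad","pad_down","sealer","tin"]:
        d=r.landmark_of(c,q)
        print(c,q,[(np.round(x["position"],1).tolist(),round(x["score"],2)) for x in d[:2]])
    p=r.camera_params(c); print({k:np.round(v,3).tolist() for k,v in p.items()})
print(r.observe())
E
```

```text
scene dial_hub [([283.7, 273.7], 0.94)]
scene lever_end [([268.4, 268.7], 0.9)]
scene pointer [([258.8, 276.9], 0.91), ([282.3, 270.6], 0.27)]
scene red_stud [([227.1, 222.1], 0.59), ([278.4, 290.1], 0.55)]
scene press_pad [([282.0, 157.0], 0.88), ([287.7, 253.2], 0.32)]
scene pad_down [([280.3, 178.3], 0.63)]
scene sealer [([287.0, 254.3], 0.85)]
scene tin [([226.2, 218.1], 0.63), ([439.3, 311.5], 0.46)]
{'fx': 453.012, 'fy': 453.012, 'cx': 284.487, 'cy': 212.569, 'R': [[-0.863, 0.506, -0.012], [0.422, 0.707, -0.568], [-0.279, -0.495, -0.823]], 't': [486.094, -135.845, 1301.107]}
side dial_hub [([288.1, 205.2], 0.8)]
side lever_end [([305.4, 191.1], 0.59)]
side pointer [([306.1, 201.8], 0.8), ([293.9, 185.1], 0.59)]
side red_stud [([295.2, 187.4], 0.48)]
side press_pad [([275.2, 237.1], 0.76)]
side pad_down [([280.8, 271.0], 0.58)]
side sealer [([284.4, 239.5], 0.7)]
side tin [([336.4, 254.6], 0.92)]
{'fx': 413.511, 'fy': 413.511, 'cx': 278.485, 'cy': 212.552, 'R': [[0.927, -0.375, 0.008], [-0.281, -0.709, -0.647], [0.248, 0.598, -0.762]], 't': [-512.164, 233.559, 926.916]}
{'time': 0.9, 'joint_pos': array([-0.09920464,  0.33316986,  0.03991243,  1.46540404, -0.01339482,
        1.34330011, -0.0585169 ]), 'qvel': array([-0.00035625, -0.000513  , -0.00028884, -0.00151341,  0.00072176,
        0.00065233, -0.00046167]), 'tau': array([ 8.11212867e-04, -6.56092572e+01,  1.33370440e+00, -4.04049110e+01,
       -5.97636262e-02,  3.45829187e-02, -1.20535738e-04]), 'ee_pos': array([ 6.49971422e+02, -1.90487067e-02,  2.41563574e+02]), 'eef_rot': array([-2.22149374e+00, -2.22137490e+00,  1.84526985e-05]), 'contact_force': array([ 0.47630488, -0.55149428,  0.62012073]), 'torque': array([-0.01885806,  0.03164602, -0.04358807]), 'width': 86.98835704134234}
```

View pics/scene0.png

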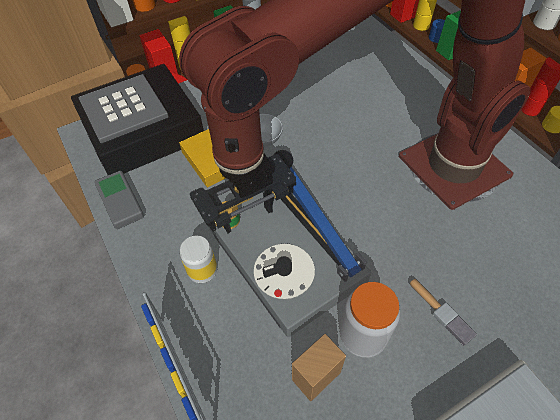

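View pics/side0.png

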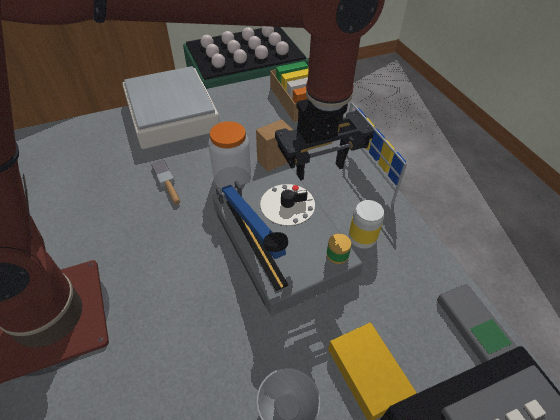

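```bash
cat > h.py <<'E'
import numpy as np
from scipy.optimize import least_squares
from plant import r
def proj(c,X,p=None):
    p=p or r.camera_params(c); v=np.asarray(p["R"])@X+np.asarray(p["t"])
    if c=="wrist":
        th=np.arctan2(np.hypot(v[0],v[1]),v[2]); s=th/np.hypot(v[0],v[1])
        return np.array([p["cx"]+p["fx"]*v[0]*s,p["cy"]+p["fy"]*v[1]*s])
    return np.array([p["cx"]+p["fx"]*v[0]/v[2],p["cy"]+p["fy"]*v[1]/v[2]])
def ray2z(c,uv,z,p=None):
    p=p or r.camera_params(c)
    d=np.array([(uv[0]-p["cx"])/p["fx"],(uv[1]-p["cy"])/p["fy"]])
    if c=="wrist":
        th=np.hypot(*d); v=np.r_[d/th*np.sin(th),np.cos(th)]
    else: v=np.r_[d,1]
    R=np.asarray(p["R"]); o=-R.T@np.asarray(p["t"]); w=R.T@v
    return o+w*(z-o[2])/w[2]
P={"dial_hub":(45,60,60),"press_pad":(-80,-120,200),"pad_down":(-80,-145,106),"sealer":(0,0,0)}
def W(s,X):
    c,n=np.cos(s[2]),np.sin(s[2]); return np.array([s[0]+c*X[0]-n*X[1],s[1]+n*X[0]+c*X[1],X[2]])
E
python3 - <<'E'
from h import *
obs=[("scene","dial_hub",283.7,273.7),("scene","press_pad",282,157),("scene","pad_down",280.3,178.3),("scene","sealer",287,254.3),
("side","dial_hub",288.1,205.2),("side","press_pad",275.2,237.1),("side","pad_down",280.8,271),("side","sealer",284.4,239.5)]
f=lambda s:np.concatenate([proj(c,W(s,P[q]))-[u,v] for c,q,u,v in obs])
S=least_squares(f,[650,0,0],loss="soft_l1",f_scale=2)
print(S.x,np.round(f(S.x).reshape(-1,2),1))
s=S.x
for q in P: print(q,W(s,P[q]))
def ang(w): 
    d=w[:2]-W(s,P["dial_hub"])[:2]; return np.hypot(*d),np.degrees(np.arctan2(d[1],d[0])-s[2])
for c,uv,z in [("scene",(278,293),65),("side",(295.2,187.8),65),("scene",(266,270.5),98),("scene",(268.4,268.7),98),("side",(305.4,191.1),98)]:
    w=ray2z(c,uv,z); print(c,uv,w,ang(w))
for c,uv in [("scene",(226.2,218.1)),("side",(336.4,254.6))]: print("tin",ray2z(c,uv,60))
for c,uv,z in [("scene",(374,305),170),("side",(229,133),170),("scene",(196,246),110),("side",(369,211),110)]: print(ray2z(c,uv,z))
E
```

```text
[5.66191404e+02 6.84713481e+00 7.50700509e-02] [[-0.3 -2.6]
 [ 0.9  2.2]
 [-2.5 -0.5]
 [-2.1  1.1]
 [-0.2 -2.4]
 [-0.1  0. ]
 [-0.6  1. ]
 [-2.  -0.1]]
dial_hub [606.56469117  70.05312907  60.        ]
press_pad [ 495.41666632 -118.81485809  200.        ]
pad_down [ 497.29165534 -143.74444726  106.        ]
sealer [566.19140433   6.84713481   0.        ]
scene (278, 293) [645.72997563 113.29266463  65.        ] (np.float64(58.34018291825833), np.float64(43.529310389753434))
side (295.2, 187.8) [643.62902399 108.18129499  65.        ] (np.float64(53.17444690903603), np.float64(41.509376863620716))
scene (266, 270.5) [648.53833044  66.22960614  98.        ] (np.float64(42.147428398631845), np.float64(-9.50610131221742))
scene (268.4, 268.7) [641.76441123  65.0454902   98.        ] (np.float64(35.55413814143938), np.float64(-12.397969285001755))
side (305.4, 191.1) [649.28311197  59.50832524  98.        ] (np.float64(44.00064048694096), np.float64(-18.167148607819165))
tin [ 655.04044199 -130.84134904   60.        ]
tin [ 649.20115636 -121.675725     60.        ]
[519.54063285 273.32792714 170.        ]
[517.56093191 263.24999262 170.        ]
[757.86988407 -63.92118473 110.        ]
[758.77841459 -66.40873224 110.        ]
```

```bash
python3 -m pendant '[[[0,15,-10,-0.15],[0,30,-20,-0.3],[-2,45,-30,-0.45],[-4,63,-40,-0.6],[-4,63,-40,-0.75]]]' 60 15
python3 -m pendant '[[[0,0,0,-0.15],[0,0,0,-0.3],[0,0,0,-0.45],[0,0,0,-0.6],[0,0,0,-0.75]]]'
python3 -m pendant '[[[0,0,0,-0.15],[0,0,0,-0.24],[0,0,0,-0.24]]]'
python3 - <<'E'
from h import *
import cv2
print(r.observe()["ee_pos"],r.observe()["eef_rot"])
p=r.camera_params("wrist"); cv2.imwrite("pics/w1.png",r.read_camera("wrist"))
print(p)
for q,z in [("dial_hub",60),("lever_end",98),("pointer",60),("red_stud",62)]:
    for x in r.landmark_of("wrist",q)[:2]: print(q,x["score"],x["position"],ray2z("wrist",x["position"],z,p))
E
```

```text
time: 1.4
ee_pos: [644.8, 66.6, 199.8]
eef_rot: [-2.88, -1.249, 0.003]
contact_force: [-0.3, -0.5, 0.1]
width: 61.5
time: 1.9
ee_pos: [646.0, 63.1, 201.6]
eef_rot: [-3.14, -0.102, -0.0]
contact_force: [0.3, 0.1, -0.1]
width: 60.0
time: 2.2
ee_pos: [646.0, 63.1, 201.5]
eef_rot: [3.13, -0.267, 0.0]
contact_force: [0.3, 0.1, -0.1]
width: 59.7
[645.95930911  63.12005149 201.54597739] [ 3.13013158e+00 -2.67353690e-01  4.92541755e-05]
{'fx': 325.19226210127806, 'fy': 325.19226210127806, 'cx': 282.49032906317916, 'cy': 207.8092799032744, 'R': array([[-1.69647990e-01, -9.85504695e-01,  2.35231749e-04],
       [-9.42797735e-01,  1.62365770e-01,  2.91152515e-01],
       [-2.86970364e-01,  4.91716629e-02, -9.56676621e-01]]), 't': array([171.64514179, 575.0877444 , 535.83677566])}
dial_hub 0.97 [285.6, 244.2] [603.31717801  67.3199371   60.        ]
lever_end 0.64 [284.6, 209.2] [649.52079287  60.67970502  98.        ]
red_stud 0.63 [226.3, 208.0] [648.73389156 114.93183185  62.        ]
```

View pics/w1.png

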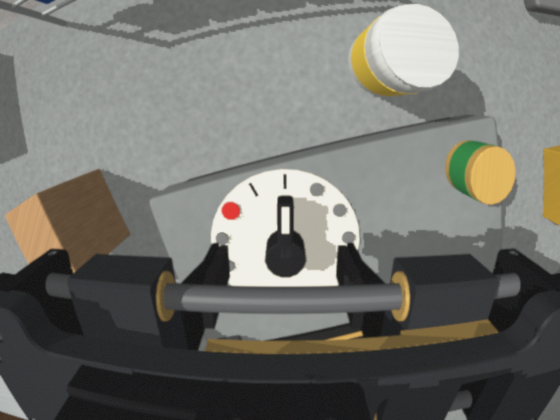

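```bash
python3 -m pendant '[[[-3,-2,-30,0],[-3,-2,-60,0],[-3,-2,-85,0],[-3,-2,-100,0],[-3,-2,-106,0]]]' 44 15
python3 -m pendant '[[[0,0,0,0],[0,0,0,0],[0,0,0,0],[0,0,0,0],[0,0,0,0]]]' 0 12
python3 -m pendant '[[[0,0,0,0],[0,0,0,0],[0,0,0,0]]]'
```

```text
time: 2.95
ee_pos: [642.3, 60.9, 94.0]
eef_rot: [3.13, -0.265, -0.003]
contact_force: [-0.3, 0.2, 0.5]
width: 44.1
time: 3.45
ee_pos: [643.5, 61.4, 96.3]
eef_rot: [-3.129, 0.265, -0.002]
contact_force: [0.3, 0.1, 1.2]
width: 13.9
time: 3.75
ee_pos: [643.5, 61.3, 96.2]
eef_rot: [-3.13, 0.265, -0.002]
contact_force: [0.3, 1.6, 6.1]
width: 13.7
```

```bash
python3 -m pendant '[[[0.3,2.8,0,0.07],[0.6,5.6,0,0.14],[0.3,11.1,0,0.28],[-0.7,16.6,0,0.42],[-2.4,21.9,0,0.56]]]'
python3 -m pendant '[[[-2.5,5,0,0.14],[-5.6,9.6,0,0.28],[-9.4,13.8,0,0.417],[-9.4,13.8,0,0.417],[-9.4,13.8,0,0.417]]]'
```

```text
time: 4.25
ee_pos: [641.0, 81.5, 95.9]
eef_rot: [3.079, 0.617, 0.001]
contact_force: [2.3, -12.6, 4.6]
width: 14.2
time: 4.75
ee_pos: [631.6, 95.7, 95.8]
eef_rot: [2.891, 1.228, 0.001]
contact_force: [2.4, -2.9, 4.0]
width: 13.8
```

```bash
python3 -m pendant '[[[0,0,0,0],[0,0,0,0],[0,0,0,0],[0,0,0,0]]]' 44
python3 -m pendant '[[[0,0,30,0],[0,0,70,0],[0,0,106,0],[0,0,106,0]]]'
python3 - <<'E'
from h import *
import cv2
print(r.observe()["ee_pos"],r.observe()["contact_force"])
p=r.camera_params("wrist"); im=r.read_camera("wrist"); cv2.imwrite("pics/w2.png",im)
pos={}
for q,z in [("dial_hub",60),("lever_end",98),("pointer",62),("red_stud",62)]:
    for x in r.landmark_of("wrist",q)[:2]: print(q,x["score"],x["position"],ray2z("wrist",x["position"],z,p))
E
```

```text
time: 5.15
ee_pos: [630.9, 97.0, 95.2]
eef_rot: [-2.889, -1.234, 0.001]
contact_force: [-0.0, 0.1, -0.0]
width: 38.1
time: 5.55
ee_pos: [633.7, 97.3, 207.5]
eef_rot: [2.888, 1.233, 0.013]
contact_force: [0.7, 0.5, 0.1]
width: 44.1
[633.72003867  97.27674579 207.45264724] [0.73836555 0.53168521 0.09512315]
dial_hub 0.67 [281.2, 245.4] [601.9538958   64.72362099  60.        ]
lever_end 0.84 [279.7, 209.1] [634.50853506 100.45838275  98.        ]
lever_end 0.2 [277.1, 180.4] [649.53944175 119.0761608   98.        ]
pointer 0.59 [281.5, 175.5] [650.09469006 114.51065282  62.        ]
red_stud 0.81 [281.3, 182.0] [645.79444063 110.2872284   62.        ]
```

View pics/w2.png

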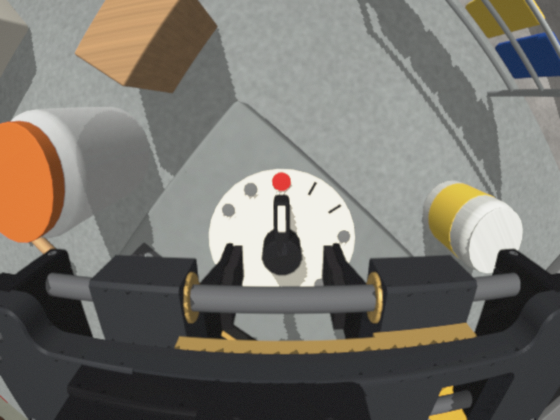

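```bash
python3 -m pendant '[[[0,0,45,0],[-10,-20,58,0],[-30,-50,58,0],[-50,-80,58,0],[-70,-112,58,0]]]' 0
python3 -m pendant '[[[-20,-32,0,0],[-40,-64,0,0],[-56,-90,0,0],[-66,-105,0,0],[-66,-105,0,0]]]'
python3 -m pendant '[[[0,0,0,0],[0,0,0,0],[0,0,0,0]]]'
python3 - <<'E'
from h import *
import cv2
print(r.observe()["ee_pos"],r.observe()["width"])
p=r.camera_params("wrist"); im=r.read_camera("wrist"); cv2.imwrite("pics/w3.png",im)
for q,z in [("press_pad",200),("pad_down",106),("dial_hub",60)]:
    for x in r.landmark_of("wrist",q)[:2]: print(q,x["score"],x["position"],ray2z("wrist",x["position"],z,p))
im=r.read_camera("scene"); cv2.imwrite("pics/s3.png",cv2.resize(im[110:330,170:450],None,fx=2,fy=2))
for c in ("scene","side"):
  if c=="side": r.read_camera(c)
  for x in r.landmark_of(c,"press_pad")[:2]: print(c,x["score"],x["position"],ray2z(c,x["position"],200))
E
```

```text
time: 6.3
ee_pos: [559.8, -16.1, 258.2]
eef_rot: [-2.888, -1.235, 0.003]
contact_force: [-0.1, 0.1, -0.2]
width: 12.1
time: 6.8
ee_pos: [493.9, -122.4, 259.0]
eef_rot: [-2.891, -1.229, 0.002]
contact_force: [0.8, 0.5, -0.6]
width: 0.4
time: 7.1
ee_pos: [495.7, -119.0, 259.2]
eef_rot: [-2.887, -1.237, 0.001]
contact_force: [0.3, -0.1, -0.6]
width: 0.3
[ 495.73005098 -119.00207975  259.23930873] 0.30058169132431156
press_pad 0.82 [285.6, 238.5] [ 495.1306314 -122.8250261  200.       ]
pad_down 0.85 [303.5, 215.4] [ 498.10814463 -145.92841872  106.        ]
scene 0.85 [282.4, 160.8] [ 498.88270275 -115.15100493  200.        ]
side 0.71 [279.2, 236.2] [ 503.91205519 -119.6869481   200.        ]
```

View pics/w3.png

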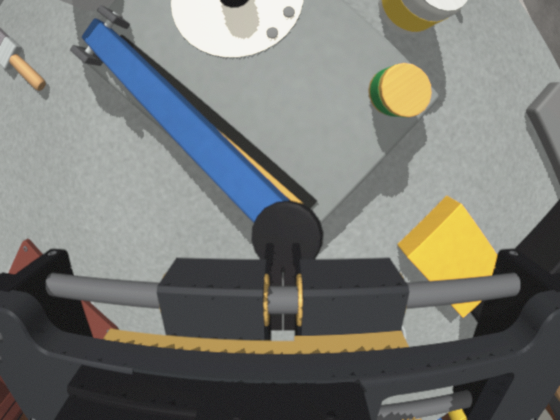

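```bash
python3 -m pendant '[[[0,0,-30,0],[0,-2,-45,0],[0,-7,-60,0],[0,-12,-75,0],[0,-17,-92,0]]]' 0 20
python3 -m pendant '[[[0,-3,-10,0],[1,-5,-20,0],[1,-7,-30,0],[2,-9,-40,0],[2,-9,-44,0]]]'
python3 -m pendant '[[[0,0,0,0],[0,0,0,0]]]'
```

```text
time: 8.0
ee_pos: [496.2, -137.1, 168.2]
eef_rot: [2.888, 1.235, 0.004]
contact_force: [1.7, 3.7, 6.3]
width: 0.5
time: 8.5
ee_pos: [497.6, -145.4, 124.1]
eef_rot: [-2.887, -1.235, -0.001]
contact_force: [-10.1, 5.9, 30.8]
width: 0.8
time: 8.7
ee_pos: [497.5, -145.4, 125.0]
eef_rot: [-2.887, -1.235, -0.002]
contact_force: [-5.5, 4.5, 15.7]
width: 0.6
```

```bash
for i in 1 2 ; do python3 -m pendant '[[[0,0,-1,0],[0,0,-1,0],[0,0,-1,0],[0,0,-1,0],[0,0,-1,0]]]'; done
for i in 1 2; do python3 -m pendant '[[[0,0,0,0],[0,0,0,0],[0,0,0,0],[0,0,0,0],[0,0,0,0]]]'; done
python3 - <<'E'
from h import *
import cv2
a=r.read_camera("side")[160:310,200:400]; b=r.read_camera("scene")[120:320,170:370]
cv2.imwrite("pics/d4.png",np.hstack([cv2.resize(a,(533,400)),cv2.resize(b,(400,400))])[:,:800]) if 0 else cv2.imwrite("pics/d4.png",np.hstack([cv2.resize(a,(400,300)),cv2.resize(b,(300,300))]))
E
```

```text
time: 9.2
ee_pos: [497.6, -145.4, 124.6]
eef_rot: [-2.888, -1.235, -0.002]
contact_force: [-7.2, 5.9, 21.9]
width: 0.4
time: 9.7
ee_pos: [497.6, -145.4, 124.2]
eef_rot: [-2.887, -1.235, -0.003]
contact_force: [-10.5, 5.5, 27.3]
width: 0.6
time: 10.2
ee_pos: [497.6, -145.4, 124.2]
eef_rot: [-2.888, -1.235, -0.002]
contact_force: [-11.0, 6.4, 27.9]
width: 0.1
time: 10.7
ee_pos: [497.6, -145.4, 124.2]
eef_rot: [-2.888, -1.235, -0.002]
contact_force: [-11.0, 7.1, 28.6]
width: 0.5
```

View pics/d4.png

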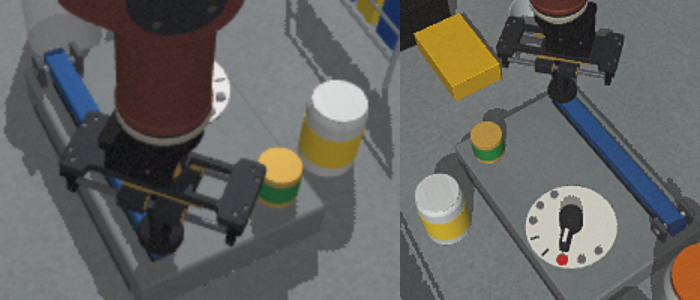

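The arm is fully down: it has met the hard stop at 28 N with the tip at z = 105 mm. The lever points at the red stud (right crop: lever at (567,235), stud at (562,260)). I have held it for over 2 s, so I'll release along the same arc.

```bash
python3 -m pendant '[[[0,2,12,0],[0,5,25,0],[-1,9,40,0],[-1,13,55,0],[-1,17,70,0]]]'
python3 -m pendant '[[[0,4,15,0],[0,8,30,0],[0,8,50,0],[0,8,80,0],[0,8,110,0]]]'
python3 -m pendant '[[[0,0,0,0],[0,0,30,0],[0,0,30,0],[0,0,30,0],[0,0,30,0]]]'
python3 - <<'E'
from h import *
import cv2
o=r.observe();print(o["ee_pos"],o["contact_force"])
p=r.camera_params("wrist");r.read_camera("wrist")
for x in r.landmark_of("wrist","press_pad")[:1]: print(x["score"],x["position"],ray2z("wrist",x["position"],200,p))
a=r.read_camera("side")[130:330,130:410]; b=r.read_camera("scene")[110:330,170:450]
for c in ("scene","side"):
  for q in ("lever_end","red_stud","tin"):
    for x in r.landmark_of(c,q)[:1]: print(c,q,x["score"],x["position"],ray2z(c,x["position"],{"lever_end":98,"red_stud":62,"tin":60}[q]))
cv2.imwrite("pics/e5.png",np.hstack([cv2.resize(a,(400,300)),cv2.resize(b,(400,314))[:300]]))
E
```

```text
time: 11.3
ee_pos: [496.4, -130.5, 193.2]
eef_rot: [2.888, 1.232, 0.001]
contact_force: [-0.8, -1.2, 5.8]
width: 0.1
time: 11.8
ee_pos: [495.7, -121.4, 302.4]
eef_rot: [-2.889, -1.234, 0.001]
contact_force: [0.7, -0.3, -0.7]
width: 0.2
time: 12.3
ee_pos: [495.8, -121.3, 330.4]
eef_rot: [-2.888, -1.234, 0.002]
contact_force: [-0.2, -0.1, 0.8]
width: 0.5
[ 495.76312314 -121.26998405  330.44157087] [-0.24108737 -0.07106622  0.79812938]
0.88 [279.7, 207.6] [ 491.7754765  -121.88317284  200.        ]
scene red_stud 0.53 [280.3, 292.0] [639.45909111 112.5950547   62.        ]
scene tin 0.64 [209.2, 160.9] [ 611.47757261 -324.94162225   60.        ]
side lever_end 0.71 [291.9, 180.5] [632.31019388 106.81984188  98.        ]
side tin 0.56 [338.1, 257.3] [ 649.3989554  -129.94107668   60.        ]
```

View pics/e5.png

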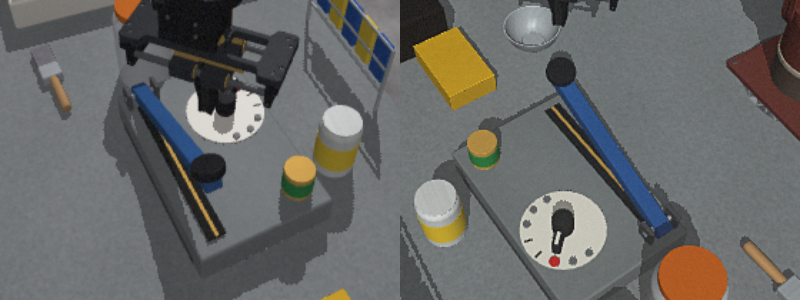

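The arm is back up: the pad shows at (562,70) in the right crop and (208,170) in the left. The lever still points at the red stud at (554,261), and the goods look unmoved.

```bash
python3 -c "
from plant import r
print(r.finish_job())"
```

```text
the job is handed in; nothing more can be done
None
```

I gripped the dial lever and turned it two clicks, from -14° to the red stud at +42°, then let go so it sat in the click. I then pressed the blue arm's pad down to its hard stop with closed fingers. I held it there for about 2 s at 16–28 N, followed it back up along its arc, and handed in at about 12.5 s of the 64 s.

**Last checks:**
- **Dial:** the lever still points straight at the red stud in the scene picture taken after the release.
- **Sealing arm:** it is raised again, with the pad within about 5 mm horizontally of where it started.
- **Robot:** it is clear of everything, with the wrist force near 0 N.
- **Goods:** those in view look unmoved. I judged this by eye.

**Checks that failed or disagreed:**
- In the last scene picture the network placed the tin at a clearly wrong spot (611, -325). The picture itself and the side camera both show it in place.
- The network did not report the lever end in that scene picture. It did in the side view, at (632, 107), close to where it should be.
- Position readings from the different cameras differed by 3–10 mm.

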